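# Count the kiln selector to its fourth click and lock it

### The arm

A 7-joint arm with a two-finger parallel gripper is mounted at the origin on the work surface. World frame = base frame: x ahead of the robot, y to its left, z up, the work surface at z = 0. Lengths are in m, angles in degrees, forces in N, time in s.
With the tool pointing down it reaches from about 0.425 to 0.875 m from the base axis. Payload 4.7 kg.
Tool frame: the origin (TCP) lies at the very end of the fingers, on their centre line; the grasp point (between the pads) lies behind it (env.pinch_z is the z of the grasp point in the tool frame, in m); z points along the fingers, y is the direction in which the jaws open and shut (so a half turn about z gives the same grasp; the last joint's range is limited). The gripper opens to 87 mm and grips with 3 to 60 N. Pads are 19 mm wide; open, the fingers measure 117 mm over their backs; the gripper's body (75 mm by 190 mm) begins 51 mm behind the grasp point.
Start: joints at [-70.64, 18.392, -4.016, 83.108, 1.295, 78.541, -3.26], TCP at [0.207, 0.616, 0.187] pointing down, gripper open.
Joint ranges: [-163.93, 163.93], [-17.29, 119.83], [-79.2, 71.16], [3.27, 140.29], [-89.18, 269.18], [5.43, 117.66], [-154.24, 154.24]. Speed limits (degrees/s): [147.25, 147.25, 180, 180, 180, 180, 180].

### API

Orientations are given as [roll, pitch, yaw] about the fixed x, y, z axes, in that order (R = Rz(yaw) Ry(pitch) Rx(roll)).
In Python, from cell import readout, read_camera, env gives the robot as it stands. The module is installed in compiled form; this text tells all that it offers.
- The arm moves only by the tool servo_tool, never from a script. Its argument "plan" is a list that holds one entry, the list of rows, each a list of 5 numbers: the finger opening in m, from 0 to 0.087, then the shift along the tool's x, y, z in m, then the turn about the tool's z in rad. In form: [[[jaw, x, y, z, yaw], ...]]. A call has 1 to 12 rows; each row is the pose to reach, as a shift and turn from the pose measured when the call began, along the tool's axes at that moment; what a row does not reach only later rows make up. A row lasts 1/12 s, in which the tool goes at most 41.7 mm and 7.16 degrees, less where a joint would pass 70% of its speed; a pose out of reach is approached as far as the arm can. A call with a gripper value outside its range is refused whole. The fingers move at their own pace and stop on an object; "force" is the grip in N (left out, the last holds). Time passes only in rows, so rows that repeat a pose let the fingers close. It gives the time, the measured TCP pose, the force and the opening at its end, in the units of the state.
- readout.get_obs(): the state, without advancing time (a new reading comes with each control period).
- read_camera(name): name is "scene" or "side" or "wrist"; returns a dict with "image" (480x640x3 uint8, red, green, blue), "range_z" (480x640 float32, m along the optical axis (not along the pixel's ray), 0 where there is no reading), "mtx" (3x3 intrinsics, pixels), "camera_from_world" (4x4, takes a point from world to camera coordinates). Camera axes: x right, y up, looking along -z (the intrinsics and any distortion apply to the point x, -y, -z); pixel columns grow to the right and rows downward; lengths in m; the calibration is good to about 2 mm. A picture is of the moment at which its call begins.
- env.sign_off(): hands the job in, once; it reports no verdict.
The state is a dict: "time_s": time; "qpos": joint angles; "joint_velocities": joint speeds; "effort": joint torques, N m; "tool_pos": TCP position; "tool_rot": TCP orientation; "force": force on the tool from outside, world axes, zero at the start; "wrist_torque": the same for the moment, N m; "grip_width": finger opening in m.
Only numpy, scipy, OpenCV 4.12 (cv2) and the standard library are available. Lean on these libraries where they do the work, as an engineer would, in place of code of your own. Each camera call takes 0.05 s, during which the arm holds its last target. There are 200 camera calls.

### The job

The pointer on the kiln controller's black selector knob was refitted at a random angle, so it tells nothing: find the counterclockwise stop by feel without wrenching it, set the selector to the fourth click clockwise from that stop, and then gently push the red lock pin fully home so that it stays in. Leave the crucible, the bottle bottom and the graphite molds where they are.

Things in the scene. Friction and masses are not known exactly. Their poses are not given: they have to be found in the camera images.
- controller: Teal enamelled kiln controller, a flat-topped case fixed to the bench, 200 mm (its x) by 270 mm (its y) by 90 mm high. Origin at the centre of its underside, z up. Selector axis at y = -60 mm, lock pin axis at y = +60 mm in its frame (both x = 0).
- selector_grip (a point): Centre of the black selector knob's bar grip, on its vertical turning axis, 123 mm above the bench. Bar 46 mm long (this point's x), 14 mm wide (y), 36 mm high, top 18 mm above this point, on a 62 mm round skirt whose top is 18 mm below it. The knob's angle has no fixed relation to the case or to its clicks. Stop and first rest coincide (click 0); at the start it stands near click 1, 2 or 3.
- lock_pin (a joint): Travel of the red lock pin, straight down: 0 = raised (start), 0.012 m = fully home. About 5 N of friction, no spring: it stays where it is left. Goes fully home only with the selector at rest at the fourth click; at another click it sticks about 5 mm in and locks the selector there; between clicks it is blocked. More than 30 N on it damages it.
- pin_top (a point): Centre of the flat top of the red lock pin's button, 24 mm diameter, 16 mm above the case top (106 mm above the bench) while raised, 4 mm above it when home. z up.
- crucible: Bystander: mustard ceramic crucible, 74 mm diameter at the rim, 65 mm high, loose; origin at the centre of its underside.
- bottle_bottom: Bystander: smoky glass bottle bottom, 74 mm diameter, 35 mm high, loose; origin at the centre of its underside.
- mold_a: Bystander: graphite mold, 60 by 90 by 22 mm, two cavities, loose; origin at the centre of its underside.
- mold_b: Bystander: the other graphite mold, the same size; origin at the centre of its underside.
- selector: The black selector knob itself; origin on its axis 94 mm above the bench, x along the bar (white line at +x). Uneven sprung clicks, 16 to 27 degrees from rest to rest: about 0.2 N m to climb, then it pulls itself forward into the next rest; let go, it settles in the nearest. Hard stop counterclockwise (seen from above) at click 0; six clicks clockwise. Over 150 N on it (grip and twist together) breaks it.

How it is judged:
By the outcome, as a careful person would: the job done as asked, in the order asked, and still so for the second after the job is handed in, with the robot touching nothing.
It also fails if it takes over 72 s, if anything falls off the work surface, if the arm or the gripper's body presses on something with over 40 N, if the wrist force passes 120 N, or if a joint passes its speed limit or range.

## Working session

There is one attempt and no reset: what is moved stays moved. The work goes in short steps, Python scripts to look and compute and a tool call to move; the robot and the scene stay as the last step left them, time stands still between calls to the robot, and variables do not carry over. Pictures are saved under pics/ and viewed, about 8 in all and at most 12, crops included, and the job is handed in when it is done.

Besides the shell and the picture viewer there is one more tool, called as name(argument=value, ...), one argument or row to a line, values as JSON. servo_tool: Moves the arm, as the interface text tells. Its arguments: {"type":"object","properties":{"plan":{"type":"array"},"force":{"type":"number"}},"required":["plan"]}

```bash
mkdir -p pics; cat > h.py <<'E'
import numpy as np, cv2
from cell import readout, read_camera, env
def snap(n,f):
    c=read_camera(n); cv2.imwrite('pics/'+f,c['image'][:,:,::-1]); np.savez('pics/'+f[:-4]+'.npz',**c); return c
def cast(c,u,v,z):
    K=c['mtx'];T=np.linalg.inv(c['camera_from_world'])
    d=np.linalg.inv(K)@[u,v,1]; d=T[:3,:3]@[d[0],-d[1],-d[2]]; o=T[:3,3]
    return o+d*(z-o[2])/d[2]
def points(c):
    K=c['mtx'];T=np.linalg.inv(c['camera_from_world']);r=c['range_z']
    v,u=np.mgrid[:480,:640]
    P=np.stack([(u-K[0,2])/K[0,0]*r,-(v-K[1,2])/K[1,1]*r,-r],-1)
    return P@T[:3,:3].T+T[:3,3]
E
python3 - <<'E'
from h import *
c=snap('scene','a.png');d=snap('side','b.png')
cv2.imwrite('pics/ab.png',np.hstack([cv2.resize(x['image'],(400,300)) for x in(c,d)])[:,:,::-1])
o=readout.get_obs();print(o,env.pinch_z)
for x in(c,d):
    P=points(x);hsv=cv2.cvtColor(x['image'],cv2.COLOR_RGB2HSV);ok=x['range_z']>0
    h,s,v=[hsv[...,i].astype(int) for i in range(3)]
    red=ok&((h<8)|(h>172))&(s>150)&(v>80)&(P[...,2]>.095)&(P[...,2]<.12)
    teal=ok&(h>78)&(h<105)&(s>80)&(abs(P[...,2]-.09)<.006)
    blk=ok&(v<70)&(P[...,2]>.132)&(P[...,2]<.15)
    for n,m in(('red',red),('teal',teal),('blk',blk)):
        if m.sum()<5: print(n,m.sum());continue
        q=P[m];print(n,m.sum(),np.median(q,0),q.min(0),q.max(0),np.argwhere(m).mean(0), cv2.minAreaRect((q[:,:2]*1000).astype(np.float32)))
E
```

```text
{'time_s': 0.1, 'qpos': array([-70.63853979,  18.43279973,  -4.01329658,  83.1681379 ,
         1.29483033,  78.54175305,  -3.26151893]), 'joint_velocities': array([-0.0698479 , -0.05748445, -0.00608292, -0.21241655,  0.01725065,
       -0.09434898, -0.00315589]), 'effort': array([-3.88164135e-04, -4.92574489e+01, -4.05882485e-01, -3.13397813e+01,
       -6.40984462e-02,  3.95200134e-02,  9.89883733e-05]), 'tool_pos': array([0.20671883, 0.6156604 , 0.18639148]), 'tool_rot': array([-1.79902524e+02,  6.09592921e-03,  1.61444471e+02]), 'force': array([0.77171463, 0.96056154, 0.55938398]), 'wrist_torque': array([ 0.0269582 ,  0.03600155, -0.00219834]), 'grip_width': 0.08687619538429679} -0.0187
red 73 [0.5362836  0.01019829 0.10125395] [5.24263996e-01 3.31765048e-04 9.51201520e-02] [0.54647158 0.02355388 0.10564606] [233.7260274  299.91780822] ((535.7670288085938, 11.556901931762695), (21.99158477783203, 19.568925857543945), 65.2751693725586)
teal 8411 [ 0.56064249 -0.04915694  0.08824194] [ 0.42346056 -0.20010843  0.08400157] [0.68023225 0.10772723 0.09344038] [260.18345024 281.65414338
[... 390 characters left out ...]
84] [0.52107653 0.0067746  0.09579945] [0.54120187 0.02662296 0.10686474] [226.83333333 340.36904762] ((530.7386474609375, 16.54518699645996), (18.678882598876953, 18.700942993164062), 57.52715301513672)
teal 8376 [0.52382075 0.00534674 0.08988125] [ 0.41970746 -0.16774022  0.08403281] [0.67123497 0.11071482 0.09355118] [227.42191977 342.22492837] ((545.835205078125, -39.59852600097656), (193.5357666015625, 263.5509338378906), 15.277447700500488)
blk 92 [ 0.56233987 -0.08856845  0.13798521] [ 0.55642473 -0.11848967  0.13206863] [ 0.57215915 -0.07715816  0.14093486] [168.38043478 339.69565217] ((561.24658203125, -97.42412567138672), (42.686824798583984, 12.080556869506836), 74.78486633300781)
```

View pics/a.png

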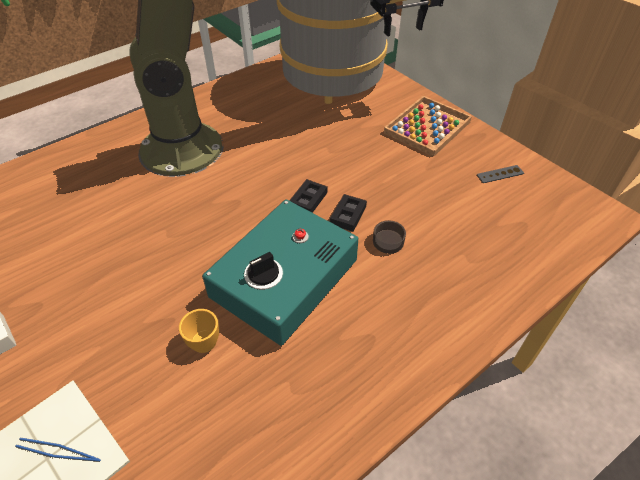

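The scene view shows the controller's knob at about (263,268), the pin at (300,235), the crucible at (199,330), the bottle bottom at (389,237) and the molds at (310,195) and (348,211). The case fits at (0.5515, -0.0455) with a yaw of 15.4°. Its size matches, and the pin it predicts at (0.5355, 0.012) agrees with the red mask. I'll move towards the knob now.

servo_tool(
  plan=[
    [[0.087,-0.028,-0.028,-0.006,0.075],[0.087,-0.056,-0.056,-0.012,0.15],[0.087,-0.084,-0.084,-0.018,0.225],[0.087,-0.112,-0.112,-0.024,0.3],[0.087,-0.14,-0.14,-0.03,0.375],[0.087,-0.168,-0.168,-0.036,0.45],[0.087,-0.196,-0.196,-0.042,0.525],[0.087,-0.224,-0.224,-0.048,0.6],[0.087,-0.252,-0.252,-0.054,0.675],[0.087,-0.28,-0.28,-0.06,0.75],[0.087,-0.308,-0.308,-0.066,0.825],[0.087,-0.336,-0.336,-0.07,0.9]],
  ],
)

```text
time_s: 1.1
tool_pos: [0.4188, 0.1884, 0.2574]
tool_rot: [-180.0, 0.1, 109.7]
force: [0.6, 0.4, 0.9]
grip_width: 0.0872
```

```bash
cat >> h.py <<'E'
def go(x,y,z,yaw):
    o=readout.get_obs();p=o['tool_pos'];a=np.radians(o['tool_rot'][2]);d=np.array([x,y,z])-p
    w=(o['tool_rot'][2]-yaw+180)%360-180
    print(round(o['time_s'],2),p.round(4),o['tool_rot'].round(2),'q',o['qpos'].round(0),'F',o['force'].round(1),'w',round(o['grip_width'],4))
    print('shift',round(np.cos(a)*d[0]+np.sin(a)*d[1],4),round(np.sin(a)*d[0]-np.cos(a)*d[1],4),round(-d[2],4),'turn',round(np.radians(w),3))
E
python3 -c "
from h import *
go(.5675,-.1033,.25,74.8)"
```

```text
1.1 [0.4188 0.1884 0.2574] [-1.7997e+02  5.0000e-02  1.0968e+02] q [-47.  -7.  18. 103.   2.  84. -10.] F [0.6 0.4 0.9] w 0.0872
shift -0.3248 0.0418 0.0074 turn 0.609
```

servo_tool(
  plan=[
    [[0.087,-0.036,0.005,0.001,0.07],[0.087,-0.072,0.009,0.002,0.14],[0.087,-0.108,0.014,0.003,0.21],[0.087,-0.144,0.019,0.004,0.28],[0.087,-0.18,0.023,0.005,0.35],[0.087,-0.216,0.028,0.006,0.42],[0.087,-0.252,0.033,0.007,0.49],[0.087,-0.288,0.037,0.007,0.56],[0.087,-0.325,0.042,0.007,0.61],[0.087,-0.325,0.042,0.007,0.61]],
  ],
)

```text
time_s: 1.93
tool_pos: [0.5684, -0.1123, 0.2499]
tool_rot: [179.9, 0.4, 74.0]
force: [-1.5, -1.3, -0.0]
grip_width: 0.0872
```

```bash
python3 - <<'E'
from h import *
c=snap('wrist','w1.png')
P=points(c);x=c;hsv=cv2.cvtColor(x['image'],cv2.COLOR_RGB2HSV);ok=x['range_z']>0
h,s,v=[hsv[...,i].astype(int) for i in range(3)]
red=ok&((h<8)|(h>172))&(s>150)&(v>80)&(P[...,2]>.102)&(P[...,2]<.11)
bar=ok&(P[...,2]>.135)&(P[...,2]<.146)&(np.hypot(P[...,0]-.5675,P[...,1]+.1033)<.04)
sk=ok&(P[...,2]>.1)&(P[...,2]<.109)&(np.hypot(P[...,0]-.5675,P[...,1]+.1033)<.045)
for m in(red,bar,sk):
    q=P[m]; print(m.sum()); 
    if m.sum()>5: print(np.argwhere(m).mean(0),q.mean(0),cv2.minAreaRect((q[:,:2]*1000).astype(np.float32)))
go(.5675,-.1033,.25,74.8)
E
```

```text
562
[ 72.82562278 225.7633452 ] [0.5333444  0.0136098  0.10447932] ((533.1321411132812, 13.560358047485352), (22.316816329956055, 21.746198654174805), 69.99288177490234)
1168
[216.59503425 309.48373288] [ 0.56510528 -0.10111823  0.13905108] ((564.8790283203125, -102.14883422851562), (46.47209167480469, 14.05998706817627), 84.62950134277344)
3141
[204.83126393 310.91404011] [ 0.56608654 -0.0994006   0.10319405] ((565.1464233398438, -101.24861145019531), (59.91144943237305, 61.09422302246094), 82.91800689697266)
1.98 [ 0.5676 -0.1084  0.2498] [-179.97    0.27   74.28] q [-27.   9.  40.  89.  -6.  83.  -3.] F [-0.4  0.6 -1.1] w 0.0868
shift 0.0048 -0.0015 -0.0002 turn -0.009
```

View pics/w1.png

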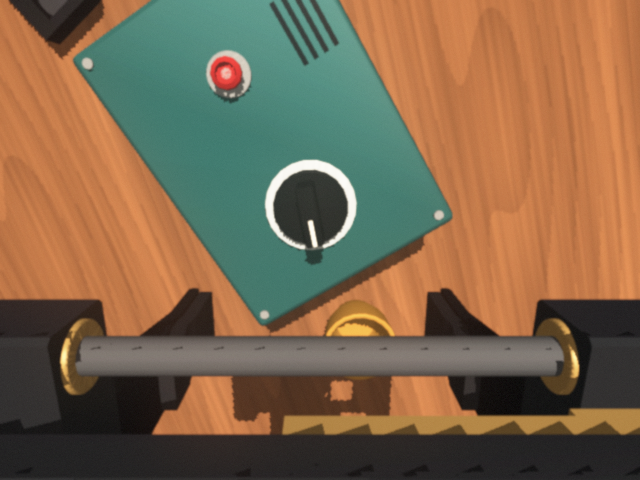

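The wrist view shows the knob at about (310,205) and the pin at (226,73). The bar fit measures 46.5×14.1 mm, centred at (0.565, -0.102) and at 84.6°. Knob to pin is 119.9 mm, which agrees with the given 120 mm.

```bash
python3 -c "
from h import *
go(.565,-.102,.109,84.6)"
```

```text
1.98 [ 0.5676 -0.1084  0.2498] [-179.97    0.27   74.28] q [-27.   9.  40.  89.  -6.  83.  -3.] F [-0.4  0.6 -1.1] w 0.0868
shift 0.0054 -0.0042 0.1408 turn -0.18
```

servo_tool(
  plan=[
    [[0.087,0.005,-0.004,0.02,-0.09],[0.087,0.0054,-0.0042,0.045,-0.18],[0.087,0.0054,-0.0042,0.07,-0.18],[0.087,0.0054,-0.0042,0.095,-0.18],[0.087,0.0054,-0.0042,0.115,-0.18],[0.087,0.0054,-0.0042,0.13,-0.18],[0.087,0.0054,-0.0042,0.1408,-0.18],[0.087,0.0054,-0.0042,0.1408,-0.18],[0.087,0.0054,-0.0042,0.1408,-0.18]],
  ],
  force=20,
)

```text
time_s: 2.73
tool_pos: [0.5645, -0.1018, 0.109]
tool_rot: [-179.9, 0.2, 84.7]
force: [-0.5, -0.7, 0.7]
grip_width: 0.0869
```

```bash
python3 -c "
from h import *
go(.565,-.102,.109,84.6)
c=snap('wrist','w2.png')"
```

```text
2.73 [ 0.5645 -0.1018  0.109 ] [-179.88    0.24   84.66] q [-25.  14.  38. 101.  -9.  68.  10.] F [-0.5 -0.7  0.7] w 0.0869
shift -0.0001 0.0005 -0.0 turn 0.001
```

View pics/w2.png

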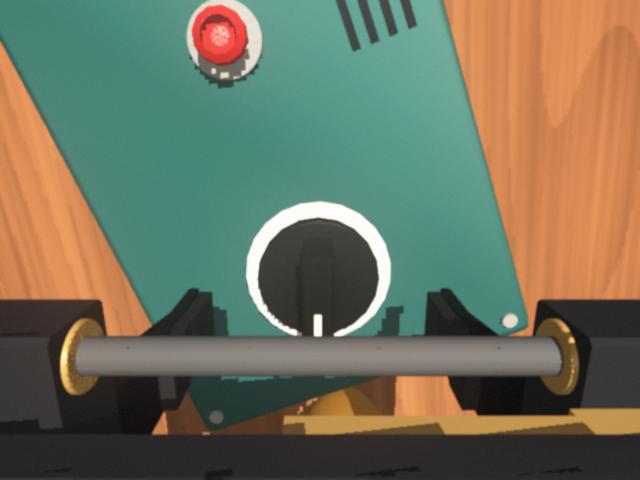

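The bar sits centred between the fingers at about x=318 px and is square to them. I'll close on it.

servo_tool(
  plan=[
    [[0.03,0,0,0,0],[0.03,0,0,0,0],[0.03,0,0,0,0],[0.03,0,0,0,0],[0.01,0,0,0,0],[0.01,0,0,0,0],[0.01,0,0,0,0],[0.01,0,0,0,0],[0.01,0,0,0,0],[0.01,0,0,0,0]],
  ],
  force=20,
)

```text
time_s: 3.62
tool_pos: [0.5652, -0.1022, 0.1098]
tool_rot: [-180.0, 0.2, 84.6]
force: [0.8, 0.4, 0.0]
grip_width: 0.0285
```

```bash
cat >> h.py <<'E'
def st():
    o=readout.get_obs();print(round(o['time_s'],2),o['tool_pos'].round(4),'yaw',o['tool_rot'][2].round(2),'F',o['force'].round(1),'M',o['wrist_torque'].round(3),'w',round(o['grip_width'],4),'q7',o['qpos'][6].round(1))
E
python3 -c "
from h import *
st()"
```

```text
3.62 [ 0.5652 -0.1022  0.1098] yaw 84.64 F [0.8 0.4 0. ] M [-0.056  0.102  0.015] w 0.0285 q7 9.6
```

servo_tool(
  plan=[
    [[0.005,0,0,0,0],[0.005,0,0,0,0],[0.005,0,0,0,0],[0.005,0,0,0,0],[0.005,0,0,0,0],[0.005,0,0,0,0]],
  ],
  force=20,
)

```text
time_s: 4.12
tool_pos: [0.5652, -0.1022, 0.1097]
tool_rot: [-180.0, 0.2, 84.6]
force: [-0.5, -0.5, 0.1]
grip_width: 0.0053
```

```bash
python3 -c "
from h import *
st()"
```

```text
4.12 [ 0.5652 -0.1022  0.1097] yaw 84.64 F [-0.5 -0.5  0.1] M [-0.104  0.054  0.037] w 0.0053 q7 9.6
```

The opening is 5 mm, less than the 14 mm bar, so the fingers missed it. I'll look.

```bash
python3 - <<'E'
from h import *
c=snap('scene','s3.png');d=snap('side','d3.png')
w=snap('wrist','w3.png')
f=lambda x,u,v:cv2.resize(x['image'][v-75:v+75,u-100:u+100],(400,300),interpolation=cv2.INTER_CUBIC)
cv2.imwrite('pics/c3.png',np.vstack([np.hstack([f(c,265,235),f(d,340,190)]),np.hstack([cv2.resize(w['image'],(400,300)),cv2.resize(d['image'],(400,300))])])[:,:,::-1])
P=points(w);q=P[(w['range_z']>0)&(P[...,2]>.1)&(P[...,2]<.146)&(np.hypot(P[...,0]-.565,P[...,1]+.102)<.04)]
T=np.linalg.inv(w['camera_from_world']);print(T)
b=q[q[:,2]>.135];print(len(b), b.mean(0) if len(b) else 0)
E
```

```text
[[ 0.99558537  0.09051987  0.02481797  0.57279797]
 [-0.09385449  0.95711862  0.27407169 -0.02669691]
 [ 0.00105519 -0.27519104  0.96138898  0.30702248]
 [ 0.          0.          0.          1.        ]]
1782 [ 0.5660364  -0.0914391   0.13918779]
```

View pics/c3.png

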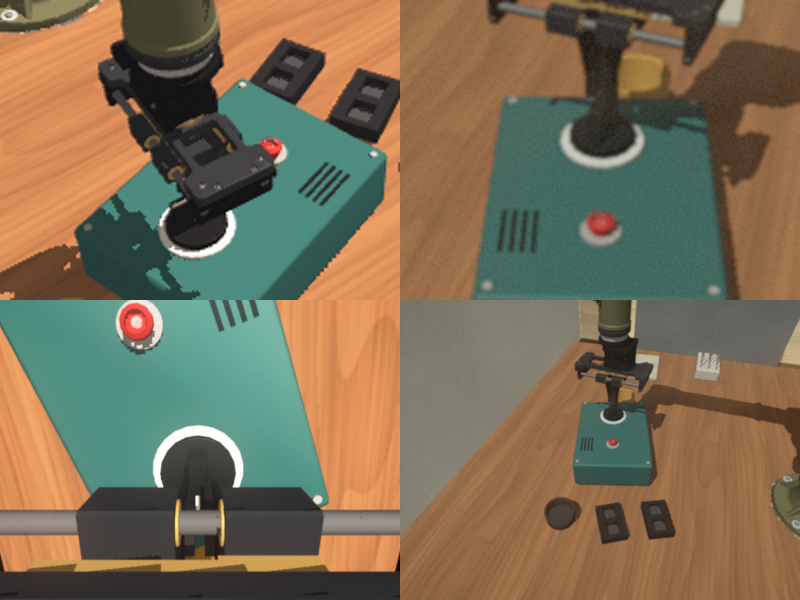

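The side crop shows fingers about 35 mm across at the knob, so they really are shut to about 5 mm. I'll locate the fingers against the bar from the depth.

```bash
python3 - <<'E'
from h import *
for n in('s3','d3','w3'):
    c=dict(np.load(f'pics/{n}.npz'));P=points(c);ok=(c['range_z']>0)&(np.hypot(P[...,0]-.565,P[...,1]+.102)<.06)
    print(n)
    for lo in np.arange(.1,.2,.01):
        m=ok&(P[...,2]>lo)&(P[...,2]<=lo+.01);q=P[m]
        if len(q)>3: print(lo.round(2),len(q),'x',np.percentile(q[:,0],[3,50,97]).round(3),'y',np.percentile(q[:,1],[3,50,97]).round(3))
w=np.load('pics/w3.npz')
i=w['image'][200:420,200:440];cv2.imwrite('pics/z3.png',cv2.convertScaleAbs(cv2.resize(i,None,fx=2.7,fy=2.7,interpolation=cv2.INTER_CUBIC)[:,:,::-1],alpha=2.5))
E
```

```text
s3
0.1 276 x [0.548 0.579 0.595] y [-0.132 -0.11  -0.082]
0.11 37 x [0.561 0.57  0.573] y [-0.126 -0.12  -0.109]
0.12 32 x [0.56  0.571 0.572] y [-0.127 -0.119 -0.111]
0.13 71 x [0.558 0.567 0.572] y [-0.126 -0.119 -0.109]
0.14 15 x [0.554 0.563 0.579] y [-0.121 -0.112 -0.11 ]
0.15 7 x [0.557 0.563 0.578] y [-0.115 -0.113 -0.111]
d3
0.1 420 x [0.536 0.557 0.591] y [-0.122 -0.093 -0.073]
0.11 70 x [0.556 0.559 0.572] y [-0.121 -0.082 -0.078]
0.12 72 x [0.556 0.559 0.572] y [-0.119 -0.083 -0.078]
0.13 115 x [0.556 0.563 0.572] y [-0.119 -0.088 -0.078]
0.14 43 x [0.554 0.563 0.577] y [-0.107 -0.093 -0.089]
0.15 78 x [0.554 0.566 0.577] y [-0.11  -0.093 -0.089]
0.16 77 x [0.554 0.568 0.578] y [-0.108 -0.093 -0.088]
0.17 86 x [0.552 0.569 0.58 ] y [-0.106 -0.092 -0.089]
0.18 106 x [0.55  0.569 0.581] y [-0.108 -0.092 -0.088]
0.19 103 x [0.548 0.569 0.583] y [-0.102 -0.092 -0.088]
w3
0.1 6056 x [0.537 0.567 0.592] y [-0.112 -0.092 -0.073]
0.11 168 x [0.56  0.567 0.573] y [-0.08  -0.079 -0.079]
0.12 192 x [0.56  0.567 0.573] y [-0.08  -0.079 -0.078]
0.13 1670 x [0.56  0.566 0.572] y [-0.112 -0.088 -0.079]
0.14 416 x [0.557 0.565 0.577] y [-0.112 -0.092 -0.082]
0.15 539 x [0.556 0.568 0.578] y [-0.104 -0.091 -0.089]
0.16 628 x [0.556 0.564 0.578] y [-0.095 -0.091 -0.089]
0.17 617 x [0.557 0.569 0.577] y [-0.094 -0.091 -0.089]
0.18 221 x [0.558 0.564 0.576] y [-0.092 -0.091 -0.089]
0.19 1195 x [0.558 0.563 0.573] y [-0.111 -0.105 -0.099]
```

View pics/z3.png

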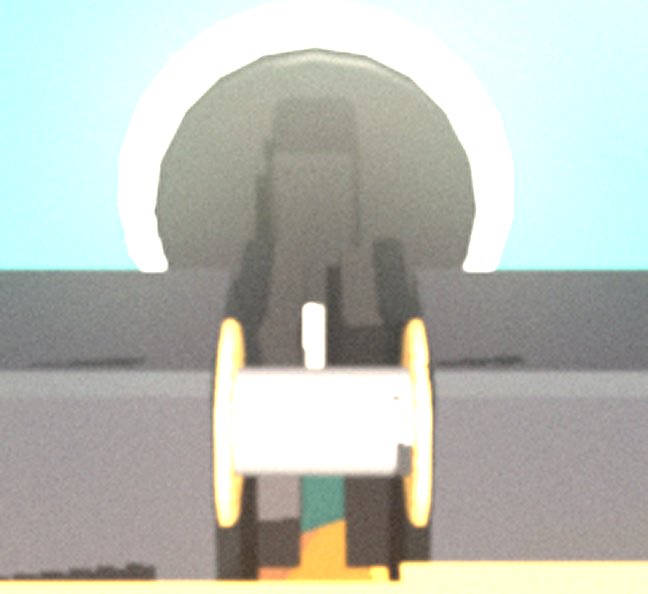

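Two views agree that there is no finger below z≈0.14, although the reported TCP z is 0.109. I'll check the fingertip height more finely, and against the start pose.

```bash
python3 - <<'E'
from h import *
for n,tcp in(('a',(.207,.616,.187)),('b',(.207,.616,.187))):
    c=dict(np.load(f'pics/{n}.npz'));P=points(c);m=(c['range_z']>0)&(np.hypot(P[...,0]-tcp[0],P[...,1]-tcp[1])<.08)&(P[...,2]>.03)
    q=P[m];print(n,len(q), np.sort(q[:,2])[:12].round(3) if len(q) else '')
    if len(q): q=q[q[:,2]<np.sort(q[:,2])[0]+.03];print(q.min(0),q.max(0))
for n in('s3','d3'):
    c=dict(np.load(f'pics/{n}.npz'));P=points(c)
    t=np.array([.5652,-.1022]);a=np.radians(84.64);ux=np.array([np.cos(a),np.sin(a)]);uy=np.array([np.sin(a),-np.cos(a)])
    L=np.stack([(P[...,:2]-t)@ux,(P[...,:2]-t)@uy],-1)
    m=(c['range_z']>0)&(abs(L[...,1])<.03)&(abs(L[...,1])>.0085)&(abs(L[...,0])<.016)&(P[...,2]>.11)
    q=P[m];i=np.argsort(q[:,2])[:12];print(n,len(q),np.c_[q[i,2],L[m][i]].round(3).tolist())
    # project tool centre-line points
    for z in(.109,.141,.18):
        p=c['camera_from_world']@[*t,z,1];k=c['mtx']@[p[0],-p[1],-p[2]];print(z,(k[:2]/k[2]).round(0))
o=readout.get_obs();print(o['qpos'],o['tool_pos'],o['grip_width'])
c=dict(np.load('pics/s3.npz'));d=dict(np.load('pics/d3.npz'))
f=lambda x,u,v:cv2.convertScaleAbs(cv2.resize(x['image'][v-50:v+50,u-33:u+33],(396,600),interpolation=cv2.INTER_CUBIC),alpha=2)
cv2.imwrite('pics/z4.png',np.hstack([f(c,262,250),f(d,340,170)])[:,:,::-1])
E
```

```text
a 1308 [0.031 0.031 0.031 0.033 0.033 0.033 0.033 0.033 0.034 0.034 0.034 0.035]
[0.12799805 0.56483319 0.03107947] [0.14554016 0.62542683 0.06055119]
b 0 
s3 1579 [[0.111, -0.006, 0.01], [0.123, -0.015, 0.009], [0.146, -0.012, 0.011], [0.147, -0.012, -0.009], [0.148, -0.011, -0.01], [0.15, -0.012, 0.016], [0.15, -0.011, 0.014], [0.15, -0.012, 0.011], [0.153, -0.011, 0.015], [0.154, -0.012, 0.013], [0.155, -0.011, 0.011], [0.189, -0.012, 0.015]]
0.109 [262. 267.]
0.141 [261. 256.]
0.18 [259. 243.]
d3 325 [[0.133, -0.011, -0.009], [0.139, 0.014, -0.009], [0.144, 0.01, 0.01], [0.145, 0.01, -0.009], [0.146, 0.009, 0.009], [0.147, 0.009, -0.01], [0.147, -0.0, -0.01], [0.147, 0.006, -0.011], [0.147, 0.012, 0.009], [0.147, 0.012, 0.011], [0.148, -0.003, -0.011], [0.148, 0.012, -0.01]]
0.109 [340. 177.]
0.141 [340. 163.]
0.18 [341. 144.]
[-25.16146122  13.86260762  37.59676157 101.11150127  -8.80207999
  68.05959985   9.57242552] [ 0.5652379  -0.10220618  0.1097579 ] 0.004940003958567504
```

View pics/z4.png

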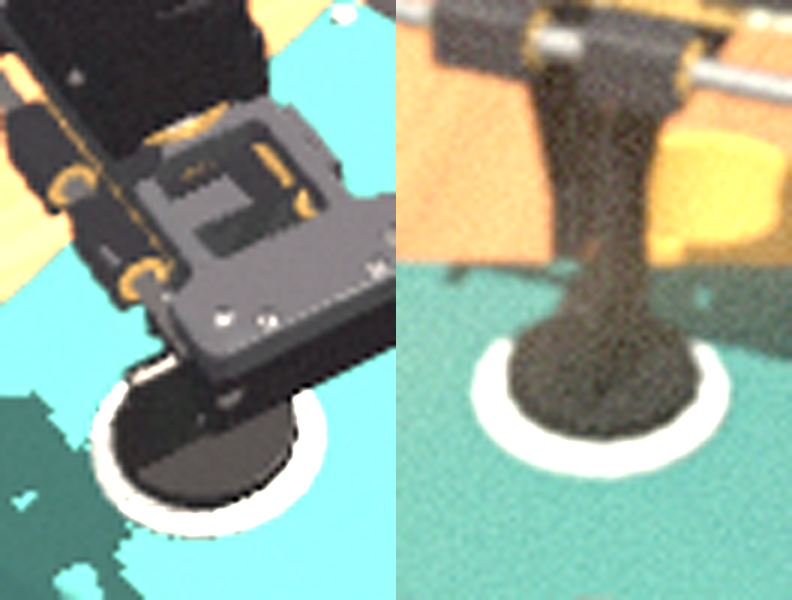

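Both views show the fingertips ending just above the bar top, at z≈0.145, so the fingers shut above it. I'll open again and measure the tip height with the jaws open, to see whether it depends on the opening.

servo_tool(
  plan=[
    [[0.05,0,0,0,0],[0.05,0,0,0,0],[0.05,0,0,0,0],[0.05,0,0,0,0],[0.05,0,0,0,0],[0.05,0,0,0,0],[0.05,0,0,0,0]],
  ],
  force=20,
)

```text
time_s: 4.85
tool_pos: [0.5652, -0.1022, 0.1098]
tool_rot: [-180.0, 0.2, 84.6]
force: [0.3, -0.7, 1.0]
grip_width: 0.0434
```

```bash
cat > tips.py <<'E'
from h import *
o=readout.get_obs();t=o['tool_pos'][:2];a=np.radians(o['tool_rot'][2]);ux=np.array([np.cos(a),np.sin(a)]);uy=np.array([np.sin(a),-np.cos(a)])
st()
for n in('scene','side','wrist'):
    c=snap(n,n+'t.png');P=points(c)
    L=np.stack([(P[...,:2]-t)@ux,(P[...,:2]-t)@uy],-1)
    for s in(-1,1):
        m=(c['range_z']>0)&(L[...,1]*s<.06)&(L[...,1]*s>.012)&(abs(L[...,0])<.014)&(P[...,2]>.112)
        q=P[m]
        if len(q)<5: continue
        z=np.sort(q[:,2])[:15];print(n,s,len(q),z.round(3)); k=q[:,2]<np.median(z)+.03
        l=L[m][k];print('  ux',np.percentile(l[:,0],[5,50,95]).round(3),'uy',np.percentile(l[:,1],[5,50,95]).round(3))
E
python3 tips.py
```

```text
4.85 [ 0.5652 -0.1022  0.1098] yaw 84.64 F [ 0.3 -0.7  1. ] M [-0.135 -0.017 -0.015] w 0.0434 q7 9.6
scene -1 912 [0.18  0.181 0.181 0.182 0.182 0.182 0.183 0.184 0.184 0.185 0.185 0.186
 0.186 0.186 0.187]
  ux [-0.011 -0.009  0.009] uy [-0.031 -0.023 -0.02 ]
scene 1 3309 [0.234 0.234 0.234 0.234 0.234 0.235 0.235 0.235 0.235 0.235 0.235 0.236
 0.236 0.236 0.236]
  ux [-0.011  0.     0.013] uy [0.014 0.026 0.049]
side -1 1033 [0.145 0.145 0.146 0.146 0.147 0.147 0.147 0.147 0.148 0.148 0.148 0.148
 0.149 0.149 0.149]
  ux [-0.007  0.01   0.013] uy [-0.033 -0.03  -0.023]
side 1 370 [0.145 0.145 0.145 0.146 0.146 0.146 0.147 0.147 0.147 0.148 0.148 0.148
 0.148 0.148 0.148]
  ux [-0.006  0.01   0.012] uy [0.023 0.025 0.032]
wrist -1 3493 [0.144 0.145 0.145 0.145 0.145 0.145 0.145 0.145 0.145 0.145 0.145 0.145
 0.145 0.145 0.145]
  ux [-0.     0.011  0.012] uy [-0.031 -0.026 -0.023]
wrist 1 3500 [0.144 0.145 0.145 0.145 0.145 0.145 0.145 0.145 0.145 0.145 0.145 0.145
 0.145 0.145 0.145]
  ux [-0.     0.011  0.012] uy [0.024 0.027 0.033]
```

With the jaws open, both cameras put the tips at z≈0.145 while the reported TCP is 0.110. So the reported z reads about 35 mm lower than the actual fingertips. I'll trust the cameras, since they match the known 90 mm case top, and go down another 33 mm slowly.

servo_tool(
  plan=[
    [[0.05,0,0,0.003,0],[0.05,0,0,0.006,0],[0.05,0,0,0.009,0],[0.05,0,0,0.012,0],[0.05,0,0,0.015,0],[0.05,0,0,0.018,0]],
  ],
  force=20,
)

```text
time_s: 5.5
tool_pos: [0.5651, -0.1023, 0.0913]
tool_rot: [-180.0, 0.2, 84.6]
force: [-0.1, 0.0, -0.1]
grip_width: 0.0501
```

```bash
python3 tips.py | grep -A1 -E "yaw|side|wrist"
```

```text
5.5 [ 0.5651 -0.1023  0.0913] yaw 84.64 F [-0.1  0.  -0.1] M [-0.055  0.02   0.038] w 0.0501 q7 10.2
scene -1 939 [0.152 0.152 0.153 0.153 0.153 0.155 0.156 0.157 0.159 0.161 0.161 0.163
--
side -1 1057 [0.126 0.126 0.127 0.127 0.127 0.127 0.128 0.128 0.129 0.129 0.129 0.129
 0.129 0.129 0.129]
--
side 1 374 [0.125 0.126 0.126 0.126 0.126 0.126 0.127 0.127 0.127 0.128 0.128 0.128
 0.128 0.129 0.129]
--
wrist -1 3584 [0.125 0.125 0.126 0.126 0.126 0.126 0.126 0.126 0.126 0.127 0.127 0.127
 0.127 0.127 0.127]
--
wrist 1 3583 [0.126 0.126 0.126 0.126 0.126 0.126 0.126 0.126 0.126 0.126 0.126 0.126
 0.127 0.127 0.127]
```

Confirmed: the tips are now at 0.126, and the force reads zero even though the reported z is 0.091. I'll go down 14 mm more and close.

servo_tool(
  plan=[
    [[0.05,0,0,0.004,0],[0.05,0,0,0.008,0],[0.05,0,0,0.012,0],[0.05,0,0,0.014,0],[0.03,0,0,0.014,0],[0.02,0,0,0.014,0],[0.016,0,0,0.014,0],[0.013,0,0,0.014,0],[0.01,0,0,0.014,0],[0.008,0,0,0.014,0],[0.008,0,0,0.014,0]],
  ],
  force=20,
)

```text
time_s: 6.57
tool_pos: [0.5638, -0.1022, 0.0774]
tool_rot: [-179.8, 0.2, 84.6]
force: [-2.0, 1.5, 1.7]
grip_width: 0.0138
```

```bash
python3 -c "
from h import *
st()"
```

```text
6.57 [ 0.5638 -0.1022  0.0774] yaw 84.64 F [-2.   1.5  1.7] M [-0.023  0.677  0.058] w 0.0138 q7 10.6
```

I have the bar at 13.8 mm. Now I'll turn counterclockwise in small steps and watch the moment and the yaw.

servo_tool(
  plan=[
    [[0.008,0,0,0,-0.03],[0.008,0,0,0,-0.06],[0.008,0,0,0,-0.09],[0.008,0,0,0,-0.12],[0.008,0,0,0,-0.12]],
  ],
  force=20,
)

```text
time_s: 6.98
tool_pos: [0.5638, -0.1022, 0.0775]
tool_rot: [-179.8, 0.2, 91.6]
force: [-1.4, 0.2, 0.3]
grip_width: 0.0142
```

```bash
python3 -c "
from h import *
st()"
```

```text
6.98 [ 0.5638 -0.1022  0.0775] yaw 91.55 F [-1.4  0.2  0.3] M [-0.044  0.202 -0.007] w 0.0142 q7 17.3
```

servo_tool(
  plan=[
    [[0.008,0,0,0,-0.03],[0.008,0,0,0,-0.06],[0.008,0,0,0,-0.06]],
  ],
)

```text
time_s: 7.23
tool_pos: [0.5637, -0.1022, 0.0775]
tool_rot: [-179.8, 0.2, 95.0]
force: [-0.6, 0.2, 0.5]
grip_width: 0.014
```

```bash
python3 -c "
from h import *
st()"
```

```text
7.23 [ 0.5637 -0.1022  0.0775] yaw 95.0 F [-0.6  0.2  0.5] M [0.033 0.108 0.04 ] w 0.014 q7 20.6
```

servo_tool(
  plan=[
    [[0.008,0,0,0,-0.03],[0.008,0,0,0,-0.06],[0.008,0,0,0,-0.06]],
  ],
)

```text
time_s: 7.48
tool_pos: [0.5637, -0.1022, 0.0774]
tool_rot: [-179.7, 0.2, 98.4]
force: [-0.3, 0.1, 1.2]
grip_width: 0.0138
```

```bash
python3 -c "
from h import *
st()"
```

```text
7.48 [ 0.5637 -0.1022  0.0774] yaw 98.43 F [-0.3  0.1  1.2] M [-0.076  0.15   0.174] w 0.0138 q7 23.9
```

servo_tool(
  plan=[
    [[0.008,0,0,0,-0.03],[0.008,0,0,0,-0.06],[0.008,0,0,0,-0.06]],
  ],
)

```text
time_s: 7.73
tool_pos: [0.5637, -0.1022, 0.0774]
tool_rot: [-179.7, 0.2, 101.8]
force: [-0.7, -0.1, 0.5]
grip_width: 0.0138
```

```bash
python3 -c "
from h import *
st()"
```

```text
7.73 [ 0.5637 -0.1022  0.0774] yaw 101.84 F [-0.7 -0.1  0.5] M [-0.073  0.125  0.275] w 0.0138 q7 27.1
```

servo_tool(
  plan=[
    [[0.008,0,0,0,-0.03],[0.008,0,0,0,-0.06],[0.008,0,0,0,-0.06]],
  ],
)

```text
time_s: 7.98
tool_pos: [0.5637, -0.1022, 0.0774]
tool_rot: [-179.7, 0.1, 105.2]
force: [-1.0, 0.4, 0.6]
grip_width: 0.0138
```

```bash
python3 -c "
from h import *
st()"
```

```text
7.98 [ 0.5637 -0.1022  0.0774] yaw 105.2 F [-1.   0.4  0.6] M [-0.07   0.072  0.049] w 0.0138 q7 30.3
```

servo_tool(
  plan=[
    [[0.008,0,0,0,-0.03],[0.008,0,0,0,-0.06],[0.008,0,0,0,-0.06]],
  ],
)

```text
time_s: 8.23
tool_pos: [0.5636, -0.1022, 0.0774]
tool_rot: [-179.7, 0.1, 108.5]
force: [-0.4, 0.1, 1.1]
grip_width: 0.0142
```

```bash
python3 -c "
from h import *
st()"
```

```text
8.23 [ 0.5636 -0.1022  0.0774] yaw 108.51 F [-0.4  0.1  1.1] M [ 0.01   0.087 -0.136] w 0.0142 q7 33.5
```

servo_tool(
  plan=[
    [[0.008,0,0,0,-0.03],[0.008,0,0,0,-0.04],[0.008,0,0,0,-0.04]],
  ],
)

```text
time_s: 8.48
tool_pos: [0.5636, -0.1023, 0.0775]
tool_rot: [-179.7, 0.1, 110.7]
force: [-0.9, 0.1, 0.1]
grip_width: 0.0139
```

```bash
python3 -c "
from h import *
st()"
```

```text
8.48 [ 0.5636 -0.1023  0.0775] yaw 110.7 F [-0.9  0.1  0.1] M [-0.064  0.095 -0.205] w 0.0139 q7 35.7
```

servo_tool(
  plan=[
    [[0.008,0,0,0,-0.02],[0.008,0,0,0,-0.04],[0.008,0,0,0,-0.04]],
  ],
)

```text
time_s: 8.73
tool_pos: [0.5636, -0.1023, 0.0775]
tool_rot: [-179.7, 0.1, 113.0]
force: [-1.2, 0.2, 1.1]
grip_width: 0.0139
```

```bash
python3 -c "
from h import *
st()"
```

```text
8.73 [ 0.5636 -0.1023  0.0775] yaw 113.04 F [-1.2  0.2  1.1] M [-0.054  0.106 -0.105] w 0.0139 q7 37.9
```

servo_tool(
  plan=[
    [[0.008,0,0,0,-0.03],[0.008,0,0,0,-0.06],[0.008,0,0,0,-0.09],[0.008,0,0,0,-0.09]],
  ],
)

```text
time_s: 9.07
tool_pos: [0.5636, -0.1022, 0.0774]
tool_rot: [-179.7, 0.1, 118.2]
force: [-0.3, 0.6, 1.2]
grip_width: 0.0137
```

```bash
python3 -c "
from h import *
st()"
```

```text
9.07 [ 0.5636 -0.1022  0.0774] yaw 118.25 F [-0.3  0.6  1.2] M [-0.077  0.127  0.04 ] w 0.0137 q7 42.9
```

servo_tool(
  plan=[
    [[0.008,0,0,0,-0.03],[0.008,0,0,0,-0.05],[0.008,0,0,0,-0.05]],
  ],
)

```text
time_s: 9.32
tool_pos: [0.5635, -0.1023, 0.0775]
tool_rot: [-179.7, 0.0, 121.1]
force: [-0.6, -1.2, 0.3]
grip_width: 0.0132
```

```bash
python3 -c "
from h import *
st()"
```

```text
9.32 [ 0.5635 -0.1023  0.0775] yaw 121.13 F [-0.6 -1.2  0.3] M [0.01  0.178 0.114] w 0.0132 q7 45.7
```

servo_tool(
  plan=[
    [[0.008,0,0,0,-0.03],[0.008,0,0,0,-0.04],[0.008,0,0,0,-0.04]],
  ],
)

```text
time_s: 9.57
tool_pos: [0.5635, -0.1023, 0.0774]
tool_rot: [-179.7, 0.0, 123.4]
force: [-0.8, 0.6, 0.6]
grip_width: 0.0135
```

```bash
python3 -c "
from h import *
st()"
```

```text
9.57 [ 0.5635 -0.1023  0.0774] yaw 123.41 F [-0.8  0.6  0.6] M [-0.071  0.153  0.169] w 0.0135 q7 47.9
```

servo_tool(
  plan=[
    [[0.008,0,0,0,-0.03],[0.008,0,0,0,-0.05],[0.008,0,0,0,-0.05]],
  ],
)

```text
time_s: 9.82
tool_pos: [0.5635, -0.1023, 0.0774]
tool_rot: [-179.7, 0.0, 126.3]
force: [-1.1, 0.3, 0.7]
grip_width: 0.0139
```

```bash
python3 -c "
from h import *
st()"
```

```text
9.82 [ 0.5635 -0.1023  0.0774] yaw 126.29 F [-1.1  0.3  0.7] M [0.021 0.131 0.211] w 0.0139 q7 50.7
```

servo_tool(
  plan=[
    [[0.008,0,0,0,-0.02],[0.008,0,0,0,-0.04],[0.008,0,0,0,-0.04]],
  ],
)

```text
time_s: 10.07
tool_pos: [0.5635, -0.1023, 0.0774]
tool_rot: [-179.7, 0.0, 128.6]
force: [-2.0, -0.1, 0.7]
grip_width: 0.0139
```

```bash
python3 -c "
from h import *
st()"
```

```text
10.07 [ 0.5635 -0.1023  0.0774] yaw 128.64 F [-2.  -0.1  0.7] M [-0.051  0.072  0.219] w 0.0139 q7 52.9
```

servo_tool(
  plan=[
    [[0.008,0,0,0,-0.02],[0.008,0,0,0,-0.03],[0.008,0,0,0,-0.03]],
  ],
)

```text
time_s: 10.32
tool_pos: [0.5635, -0.1023, 0.0774]
tool_rot: [-179.7, -0.0, 130.4]
force: [-0.6, 0.2, 1.2]
grip_width: 0.0139
```

```bash
python3 -c "
from h import *
st()"
```

```text
10.32 [ 0.5635 -0.1023  0.0774] yaw 130.4 F [-0.6  0.2  1.2] M [-0.049  0.105  0.154] w 0.0139 q7 54.6
```

servo_tool(
  plan=[
    [[0.008,0,0,0,-0.02],[0.008,0,0,0,-0.04],[0.008,0,0,0,-0.04]],
  ],
)

```text
time_s: 10.57
tool_pos: [0.5635, -0.1023, 0.0775]
tool_rot: [-179.7, -0.0, 132.7]
force: [-1.1, 1.6, 0.7]
grip_width: 0.0141
```

```bash
python3 -c "
from h import *
st()"
```

```text
10.57 [ 0.5635 -0.1023  0.0775] yaw 132.72 F [-1.1  1.6  0.7] M [ 0.031  0.105 -0.199] w 0.0141 q7 56.9
```

servo_tool(
  plan=[
    [[0.008,0,0,0,-0.02],[0.008,0,0,0,-0.03],[0.008,0,0,0,-0.03]],
  ],
)

```text
time_s: 10.82
tool_pos: [0.5635, -0.1023, 0.0775]
tool_rot: [-179.7, -0.0, 134.5]
force: [-1.8, 0.8, 0.4]
grip_width: 0.0136
```

```bash
python3 -c "
from h import *
st()"
```

```text
10.82 [ 0.5635 -0.1023  0.0775] yaw 134.47 F [-1.8  0.8  0.4] M [-0.007  0.127 -0.117] w 0.0136 q7 58.6
```

servo_tool(
  plan=[
    [[0.008,0,0,0,-0.02],[0.008,0,0,0,-0.03],[0.008,0,0,0,-0.03]],
  ],
)

```text
time_s: 11.07
tool_pos: [0.5635, -0.1023, 0.0774]
tool_rot: [-179.7, -0.0, 136.2]
force: [-1.5, -0.7, 1.2]
grip_width: 0.0142
```

```bash
python3 -c "
from h import *
st()"
```

```text
11.07 [ 0.5635 -0.1023  0.0774] yaw 136.24 F [-1.5 -0.7  1.2] M [ 0.019  0.168 -0.191] w 0.0142 q7 60.3
```

servo_tool(
  plan=[
    [[0.008,0,0,0,-0.02],[0.008,0,0,0,-0.03],[0.008,0,0,0,-0.03]],
  ],
)

```text
time_s: 11.32
tool_pos: [0.5634, -0.1023, 0.0774]
tool_rot: [-179.7, -0.1, 138.0]
force: [-1.1, 0.7, 0.1]
grip_width: 0.0141
```

```bash
python3 -c "
from h import *
st()"
```

```text
11.32 [ 0.5634 -0.1023  0.0774] yaw 138.01 F [-1.1  0.7  0.1] M [ 0.009  0.119 -0.121] w 0.0141 q7 62.0
```

servo_tool(
  plan=[
    [[0.008,0,0,0,-0.02],[0.008,0,0,0,-0.03],[0.008,0,0,0,-0.03]],
  ],
)

```text
time_s: 11.57
tool_pos: [0.5634, -0.1023, 0.0775]
tool_rot: [-179.7, -0.1, 139.8]
force: [-2.0, 1.7, 1.2]
grip_width: 0.0141
```

```bash
python3 -c "
from h import *
st()"
```

```text
11.57 [ 0.5634 -0.1023  0.0775] yaw 139.78 F [-2.   1.7  1.2] M [ 0.001  0.152 -0.072] w 0.0141 q7 63.7
```

servo_tool(
  plan=[
    [[0.008,0,0,0,-0.02],[0.008,0,0,0,-0.03],[0.008,0,0,0,-0.03]],
  ],
)

```text
time_s: 11.82
tool_pos: [0.5634, -0.1024, 0.0774]
tool_rot: [-179.7, -0.1, 141.5]
force: [-1.0, 0.3, 0.4]
grip_width: 0.014
```

```bash
python3 -c "
from h import *
st()"
```

```text
11.82 [ 0.5634 -0.1024  0.0774] yaw 141.55 F [-1.   0.3  0.4] M [-0.044  0.138 -0.068] w 0.014 q7 65.4
```

That's another hump passed, so the start would be click 3 and the next rest should be the stop.

servo_tool(
  plan=[
    [[0.008,0,0,0,-0.03],[0.008,0,0,0,-0.06],[0.008,0,0,0,-0.06]],
  ],
)

```text
time_s: 12.07
tool_pos: [0.5634, -0.1024, 0.0774]
tool_rot: [-179.7, -0.1, 145.1]
force: [-1.4, -0.4, 1.3]
grip_width: 0.0137
```

```bash
python3 -c "
from h import *
st()"
```

```text
12.07 [ 0.5634 -0.1024  0.0774] yaw 145.05 F [-1.4 -0.4  1.3] M [0.031 0.167 0.051] w 0.0137 q7 68.8
```

servo_tool(
  plan=[
    [[0.008,0,0,0,-0.02],[0.008,0,0,0,-0.04],[0.008,0,0,0,-0.04]],
  ],
)

```text
time_s: 12.32
tool_pos: [0.5634, -0.1024, 0.0774]
tool_rot: [-179.7, -0.1, 147.4]
force: [-1.2, -0.6, 0.9]
grip_width: 0.0136
```

```bash
python3 -c "
from h import *
st()"
```

```text
12.32 [ 0.5634 -0.1024  0.0774] yaw 147.42 F [-1.2 -0.6  0.9] M [0.038 0.191 0.06 ] w 0.0136 q7 71.1
```

servo_tool(
  plan=[
    [[0.008,0,0,0,-0.02],[0.008,0,0,0,-0.03],[0.008,0,0,0,-0.03]],
  ],
)

```text
time_s: 12.57
tool_pos: [0.5634, -0.1024, 0.0774]
tool_rot: [-179.7, -0.1, 149.2]
force: [-1.2, -0.6, -0.0]
grip_width: 0.0139
```

```bash
python3 -c "
from h import *
st()"
```

```text
12.57 [ 0.5634 -0.1024  0.0774] yaw 149.19 F [-1.2 -0.6 -0. ] M [-0.003  0.187  0.15 ] w 0.0139 q7 72.8
```

servo_tool(
  plan=[
    [[0.008,0,0,0,-0.02],[0.008,0,0,0,-0.03],[0.008,0,0,0,-0.03]],
  ],
)

```text
time_s: 12.82
tool_pos: [0.5634, -0.1024, 0.0774]
tool_rot: [-179.7, -0.1, 151.0]
force: [-1.4, -0.9, 1.0]
grip_width: 0.0139
```

```bash
python3 -c "
from h import *
st()"
```

```text
12.82 [ 0.5634 -0.1024  0.0774] yaw 150.96 F [-1.4 -0.9  1. ] M [0.01  0.11  0.207] w 0.0139 q7 74.5
```

servo_tool(
  plan=[
    [[0.008,0,0,0,-0.02],[0.008,0,0,0,-0.03],[0.008,0,0,0,-0.03]],
  ],
)

```text
time_s: 13.07
tool_pos: [0.5634, -0.1024, 0.0774]
tool_rot: [-179.7, -0.1, 152.7]
force: [-1.3, -0.5, 0.7]
grip_width: 0.0137
```

```bash
python3 -c "
from h import *
st()"
```

```text
13.07 [ 0.5634 -0.1024  0.0774] yaw 152.71 F [-1.3 -0.5  0.7] M [0.074 0.135 0.031] w 0.0137 q7 76.2
```

servo_tool(
  plan=[
    [[0.008,0,0,0,-0.02],[0.008,0,0,0,-0.03],[0.008,0,0,0,-0.03]],
  ],
)

```text
time_s: 13.32
tool_pos: [0.5634, -0.1024, 0.0774]
tool_rot: [-179.7, -0.1, 154.4]
force: [-2.4, -0.8, 0.5]
grip_width: 0.0139
```

```bash
python3 -c "
from h import *
st()"
```

```text
13.32 [ 0.5634 -0.1024  0.0774] yaw 154.44 F [-2.4 -0.8  0.5] M [ 0.075  0.163 -0.116] w 0.0139 q7 77.9
```

servo_tool(
  plan=[
    [[0.008,0,0,0,-0.01],[0.008,0,0,0,-0.02],[0.008,0,0,0,-0.02]],
  ],
)

```text
time_s: 13.57
tool_pos: [0.5633, -0.1025, 0.0774]
tool_rot: [-179.7, -0.2, 155.6]
force: [-0.9, 0.2, 0.1]
grip_width: 0.0138
```

```bash
python3 -c "
from h import *
st()"
```

```text
13.57 [ 0.5633 -0.1025  0.0774] yaw 155.59 F [-0.9  0.2  0.1] M [ 0.054  0.166 -0.415] w 0.0138 q7 79.0
```

servo_tool(
  plan=[
    [[0.008,0,0,0,-0.01],[0.008,0,0,0,-0.02],[0.008,0,0,0,-0.02]],
  ],
)

```text
time_s: 13.82
tool_pos: [0.5634, -0.1024, 0.0774]
tool_rot: [-179.7, -0.2, 156.7]
force: [-0.4, -0.3, 1.5]
grip_width: 0.0143
```

```bash
python3 -c "
from h import *
st()"
```

```text
13.82 [ 0.5634 -0.1024  0.0774] yaw 156.74 F [-0.4 -0.3  1.5] M [ 0.022  0.138 -0.519] w 0.0143 q7 80.1
```

The stop is clear: the moment rose steeply to -0.52 N·m near yaw 154°, with rests at about 153, 132, 106 and 85°. The start was therefore click 3. I'll go back clockwise, past 85° and on to the next rest.

servo_tool(
  plan=[
    [[0.008,0,0,0,0.06],[0.008,0,0,0,0.12],[0.008,0,0,0,0.18],[0.008,0,0,0,0.24],[0.008,0,0,0,0.3],[0.008,0,0,0,0.36],[0.008,0,0,0,0.42],[0.008,0,0,0,0.48],[0.008,0,0,0,0.54],[0.008,0,0,0,0.6],[0.008,0,0,0,0.66],[0.008,0,0,0,0.66]],
  ],
)

```text
time_s: 14.82
tool_pos: [0.5636, -0.1023, 0.0774]
tool_rot: [-179.7, 0.1, 118.9]
force: [-0.7, 0.5, 0.9]
grip_width: 0.0139
```

```bash
python3 -c "
from h import *
st()"
```

```text
14.82 [ 0.5636 -0.1023  0.0774] yaw 118.92 F [-0.7  0.5  0.9] M [-0.047  0.09   0.006] w 0.0139 q7 43.6
```

servo_tool(
  plan=[
    [[0.008,0,0,0,0.06],[0.008,0,0,0,0.12],[0.008,0,0,0,0.18],[0.008,0,0,0,0.24],[0.008,0,0,0,0.3],[0.008,0,0,0,0.36],[0.008,0,0,0,0.42],[0.008,0,0,0,0.48],[0.008,0,0,0,0.54],[0.008,0,0,0,0.6],[0.008,0,0,0,0.6]],
  ],
)

```text
time_s: 15.73
tool_pos: [0.5638, -0.1022, 0.0774]
tool_rot: [-179.8, 0.2, 84.6]
force: [-0.8, -0.4, -0.2]
grip_width: 0.014
```

```bash
python3 -c "
from h import *
st()"
```

```text
15.73 [ 0.5638 -0.1022  0.0774] yaw 84.62 F [-0.8 -0.4 -0.2] M [-0.099  0.114  0.077] w 0.014 q7 10.6
```

Yaw is 84.6°, at click 3. Next I'll feel for click 4. Going clockwise, climbing should show as positive Mz and the pull forward as negative.

servo_tool(
  plan=[
    [[0.008,0,0,0,0.04],[0.008,0,0,0,0.08],[0.008,0,0,0,0.08]],
  ],
)

```text
time_s: 15.98
tool_pos: [0.5638, -0.1023, 0.0774]
tool_rot: [-179.8, 0.3, 80.2]
force: [-0.5, 0.1, -0.5]
grip_width: 0.0137
```

```bash
python3 -c "
from h import *
st()"
```

```text
15.98 [ 0.5638 -0.1023  0.0774] yaw 80.17 F [-0.5  0.1 -0.5] M [-0.086  0.22   0.079] w 0.0137 q7 6.3
```

servo_tool(
  plan=[
    [[0.008,0,0,0,0.04],[0.008,0,0,0,0.08],[0.008,0,0,0,0.08]],
  ],
)

```text
time_s: 16.23
tool_pos: [0.5639, -0.1023, 0.0774]
tool_rot: [-179.9, 0.3, 75.7]
force: [-1.0, 0.6, 2.0]
grip_width: 0.0139
```

```bash
python3 -c "
from h import *
st()"
```

```text
16.23 [ 0.5639 -0.1023  0.0774] yaw 75.71 F [-1.   0.6  2. ] M [-0.04   0.18  -0.097] w 0.0139 q7 2.1
```

servo_tool(
  plan=[
    [[0.008,0,0,0,0.03],[0.008,0,0,0,0.06],[0.008,0,0,0,0.06]],
  ],
)

```text
time_s: 16.48
tool_pos: [0.5639, -0.1023, 0.0775]
tool_rot: [-179.9, 0.3, 72.4]
force: [-0.4, 0.6, -0.4]
grip_width: 0.0138
```

```bash
python3 -c "
from h import *
st()"
```

```text
16.48 [ 0.5639 -0.1023  0.0775] yaw 72.39 F [-0.4  0.6 -0.4] M [-0.074  0.223 -0.162] w 0.0138 q7 -1.1
```

servo_tool(
  plan=[
    [[0.008,0,0,0,0.02],[0.008,0,0,0,0.04],[0.008,0,0,0,0.04]],
  ],
)

```text
time_s: 16.73
tool_pos: [0.5639, -0.1023, 0.0774]
tool_rot: [-179.9, 0.3, 70.1]
force: [0.1, -0.8, 1.0]
grip_width: 0.0137
```

```bash
python3 -c "
from h import *
st()"
```

```text
16.73 [ 0.5639 -0.1023  0.0774] yaw 70.07 F [ 0.1 -0.8  1. ] M [-0.108  0.216 -0.191] w 0.0137 q7 -3.3
```

servo_tool(
  plan=[
    [[0.008,0,0,0,0.015],[0.008,0,0,0,0.03],[0.008,0,0,0,0.03]],
  ],
)

```text
time_s: 16.98
tool_pos: [0.5639, -0.1023, 0.0775]
tool_rot: [-179.9, 0.3, 68.3]
force: [-0.8, -0.7, -1.0]
grip_width: 0.0137
```

```bash
python3 -c "
from h import *
st()"
```

```text
16.98 [ 0.5639 -0.1023  0.0775] yaw 68.33 F [-0.8 -0.7 -1. ] M [-0.113  0.238 -0.041] w 0.0137 q7 -5.0
```

servo_tool(
  plan=[
    [[0.008,0,0,0,0.015],[0.008,0,0,0,0.03],[0.008,0,0,0,0.03]],
  ],
)

```text
time_s: 17.23
tool_pos: [0.5639, -0.1023, 0.0774]
tool_rot: [-179.9, 0.3, 66.6]
force: [-0.5, -0.3, 0.8]
grip_width: 0.014
```

```bash
python3 -c "
from h import *
st()"
```

```text
17.23 [ 0.5639 -0.1023  0.0774] yaw 66.59 F [-0.5 -0.3  0.8] M [-0.162  0.215  0.136] w 0.014 q7 -6.6
```

The moment crosses zero at about 68°, so that is click 4. The spacings of about 21.5, 26, 19.5 and 18.5° all lie within 16–27°. I'll centre it, release and lift clear.

servo_tool(
  plan=[
    [[0.008,0,0,0,-0.024],[0.05,0,0,0,-0.024],[0.05,0,0,0,-0.024],[0.05,0,0,0,-0.024],[0.05,0,0,0,-0.024],[0.05,0,0,-0.01,-0.024],[0.05,0,0,-0.03,-0.024],[0.05,0,0,-0.06,-0.024],[0.05,0,0,-0.09,-0.024],[0.05,0,0,-0.12,-0.024],[0.05,0,0,-0.12,-0.024],[0.05,0,0,-0.12,-0.024]],
  ],
)

```text
time_s: 18.23
tool_pos: [0.5658, -0.1021, 0.2001]
tool_rot: [179.8, 0.2, 68.0]
force: [-0.5, -0.2, -1.3]
grip_width: 0.0496
```

```bash
python3 - <<'E'
from h import *
c=snap('wrist','w5.png');x=c
P=points(c);hsv=cv2.cvtColor(x['image'],cv2.COLOR_RGB2HSV);ok=x['range_z']>0
h,s,v=[hsv[...,i].astype(int) for i in range(3)]
red=ok&((h<8)|(h>172))&(s>150)&(v>80)&(P[...,2]>.1025)&(P[...,2]<.11)
bar=ok&(P[...,2]>.135)&(P[...,2]<.146)&(np.hypot(P[...,0]-.5645,P[...,1]+.102)<.03)
for m in(red,bar):
    q=P[m]; print(m.sum()); 
    if m.sum()>5: print(np.argwhere(m).mean(0),q.mean(0),np.percentile(q[:,2],[5,95]),cv2.minAreaRect((q[:,:2]*1000).astype(np.float32)))
go(.533,.0136,.110,75)
E
```

```text
638
[ 92.19122257 203.70532915] [0.53369362 0.01354394 0.10484615] [0.10267818 0.10663193] ((533.3961791992188, 13.699085235595703), (21.935894012451172, 22.2822322845459), 3.353755474090576)
1552
[247.81185567 316.44136598] [ 0.56519931 -0.10087636  0.13906371] [0.13760388 0.1403349 ] ((564.7568969726562, -101.59236145019531), (45.866119384765625, 13.631866455078125), 68.30131530761719)
18.28 [ 0.5647 -0.1018  0.1983] [-179.97    0.27   67.96] q [-29.  10.  41.  95.  -7.  78.  -9.] F [-0.6 -0.  -0.7] w 0.0498
shift 0.095 -0.0726 0.0883 turn -0.123
```

The knob rests at 68.3°, click 4. The pin is at (0.5335, 0.0137), still raised. I'll move over it with the fingers shut.

servo_tool(
  plan=[
    [[0.0,0.03,-0.023,0,0],[0.0,0.06,-0.046,0,0],[0.0,0.085,-0.065,0,0],[0.0,0.095,-0.073,0.01,0],[0.0,0.095,-0.073,0.03,0],[0.0,0.095,-0.073,0.05,0],[0.0,0.095,-0.073,0.07,0],[0.0,0.095,-0.073,0.09,0],[0.0,0.095,-0.073,0.1,0],[0.0,0.095,-0.073,0.1,0],[0.0,0.095,-0.073,0.1,0]],
  ],
  force=20,
)

```text
time_s: 19.2
tool_pos: [0.5318, 0.013, 0.0973]
tool_rot: [-179.9, 0.3, 67.9]
force: [-1.0, -0.6, 0.4]
grip_width: 0.0003
```

```bash
python3 - <<'E'
from h import *
go(.5335,.0137,.0735,68);st()
E
```

```text
19.2 [0.5318 0.013  0.0973] [-179.9     0.35   67.95] q [-37.   9.  36. 107.  -5.  66. -22.] F [-1.  -0.6  0.4] w 0.0003
shift 0.0012 0.0013 0.0238 turn -0.001
19.2 [0.5318 0.013  0.0973] yaw 67.95 F [-1.  -0.6  0.4] M [-0.048  0.006  0.043] w 0.0003 q7 -21.6
```

Now I'll go down to just above the button, then push in 1–2 mm steps while watching Fz.

servo_tool(
  plan=[
    [[0.0,0.001,0.001,0.008,0],[0.0,0.001,0.001,0.016,0],[0.0,0.001,0.001,0.022,0],[0.0,0.001,0.001,0.024,0],[0.0,0.001,0.001,0.024,0]],
  ],
)

```text
time_s: 19.62
tool_pos: [0.5325, 0.0134, 0.0726]
tool_rot: [-179.8, 0.4, 67.9]
force: [0.6, 0.2, 0.6]
grip_width: 0.0006
```

servo_tool(
  plan=[
    [[0.0,0,0,0.001,0],[0.0,0,0,0.002,0],[0.0,0,0,0.003,0],[0.0,0,0,0.004,0]],
  ],
)

```text
time_s: 19.95
tool_pos: [0.5327, 0.0134, 0.0693]
tool_rot: [-179.9, 0.4, 67.9]
force: [-1.5, -0.3, 5.6]
grip_width: 0.0003
```

servo_tool(
  plan=[
    [[0.0,0,0,0.001,0],[0.0,0,0,0.002,0],[0.0,0,0,0.003,0]],
  ],
)

```text
time_s: 20.2
tool_pos: [0.5327, 0.0134, 0.0669]
tool_rot: [-179.8, 0.3, 67.9]
force: [-2.2, 0.1, 4.1]
grip_width: 0.0003
```

The pin is sliding at about 5 N. I'll keep going and watch for the end of travel at a reported z of about 0.060.

servo_tool(
  plan=[
    [[0.0,0,0,0.001,0],[0.0,0,0,0.002,0],[0.0,0,0,0.003,0]],
  ],
)

```text
time_s: 20.45
tool_pos: [0.5327, 0.0134, 0.0644]
tool_rot: [-179.8, 0.3, 67.9]
force: [-1.6, -0.4, 5.3]
grip_width: 0.0003
```

servo_tool(
  plan=[
    [[0.0,0,0,0.001,0],[0.0,0,0,0.002,0],[0.0,0,0,0.002,0]],
  ],
)

```text
time_s: 20.7
tool_pos: [0.5327, 0.0134, 0.0626]
tool_rot: [-179.8, 0.3, 67.9]
force: [-2.3, -1.0, 4.2]
grip_width: 0.0004
```

servo_tool(
  plan=[
    [[0.0,0,0,0.001,0],[0.0,0,0,0.0015,0],[0.0,0,0,0.0015,0]],
  ],
)

```text
time_s: 20.95
tool_pos: [0.5327, 0.0134, 0.0613]
tool_rot: [-179.8, 0.3, 67.9]
force: [-1.4, 0.5, 4.6]
grip_width: 0.0004
```

```bash
python3 -c "
from h import *
st()"
```

```text
20.95 [0.5327 0.0134 0.0613] yaw 67.93 F [-1.4  0.5  4.6] M [-0.093  0.569  0.004] w 0.0004 q7 -20.1
```

servo_tool(
  plan=[
    [[0.0,0,0,0.001,0],[0.0,0,0,0.0015,0],[0.0,0,0,0.0015,0]],
  ],
)

```text
time_s: 21.2
tool_pos: [0.5328, 0.0134, 0.0599]
tool_rot: [-179.8, 0.3, 67.9]
force: [-2.8, -0.4, 4.2]
grip_width: 0.0004
```

servo_tool(
  plan=[
    [[0.0,0,0,0.0005,0],[0.0,0,0,0.001,0],[0.0,0,0,0.001,0]],
  ],
)

```text
time_s: 21.45
tool_pos: [0.5327, 0.0135, 0.0591]
tool_rot: [-179.8, 0.3, 67.9]
force: [-1.8, 0.1, 5.2]
grip_width: 0.0005
```

servo_tool(
  plan=[
    [[0.0,0,0,0.0005,0],[0.0,0,0,0.0008,0],[0.0,0,0,0.0008,0]],
  ],
)

```text
time_s: 21.7
tool_pos: [0.5328, 0.0134, 0.059]
tool_rot: [-179.8, 0.3, 67.9]
force: [-3.6, -0.5, 8.4]
grip_width: 0.0007
```

servo_tool(
  plan=[
    [[0.0,0,0,0.0005,0],[0.0,0,0,0.0005,0],[0.0,0,0,0.0005,0]],
  ],
)

```text
time_s: 21.95
tool_pos: [0.5327, 0.0134, 0.059]
tool_rot: [-179.8, 0.3, 67.9]
force: [-3.0, -0.2, 7.6]
grip_width: 0.0006
```

The motion has stopped at 0.0590 with the force rising. One slightly firmer push to confirm, then retract.

servo_tool(
  plan=[
    [[0.0,0,0,0.001,0],[0.0,0,0,0.0015,0],[0.0,0,0,0.0015,0]],
  ],
)

```text
time_s: 22.2
tool_pos: [0.5328, 0.0135, 0.0587]
tool_rot: [-179.8, 0.2, 67.9]
force: [-5.0, -0.4, 12.1]
grip_width: 0.0006
```

servo_tool(
  plan=[
    [[0.0,0,0,-0.01,0],[0.0,0,0,-0.03,0],[0.0,0,0,-0.06,0],[0.0,0,0,-0.1,0],[0.0,-0.01,0.0,-0.14,0],[0.0,-0.01,0.0,-0.17,0],[0.0,-0.03,0.0,-0.17,0],[0.0,-0.06,0.0,-0.17,0],[0.0,-0.06,0.0,-0.17,0],[0.0,-0.06,0.0,-0.17,0]],
  ],
)

```text
time_s: 23.03
tool_pos: [0.5108, -0.0437, 0.2291]
tool_rot: [-179.8, 0.2, 67.7]
force: [-0.6, 1.2, 0.8]
grip_width: 0.0004
```

```bash
python3 - <<'E'
from h import *
st()
c=snap('wrist','w6.png');x=c
P=points(c);hsv=cv2.cvtColor(x['image'],cv2.COLOR_RGB2HSV);ok=x['range_z']>0
h,s,v=[hsv[...,i].astype(int) for i in range(3)]
red=ok&((h<8)|(h>172))&(s>150)&(v>80)&(np.hypot(P[...,0]-.5335,P[...,1]-.0137)<.02)
bar=ok&(P[...,2]>.135)&(P[...,2]<.146)&(np.hypot(P[...,0]-.5645,P[...,1]+.102)<.03)
for m in(red,bar):
    q=P[m]; print(m.sum()); 
    if m.sum()>5: print(np.argwhere(m).mean(0),np.percentile(q[:,2],[5,50,95]),cv2.minAreaRect((q[:,:2]*1000).astype(np.float32)))
s=snap('scene','s6.png')
a=np.load('pics/a.npz')['image'].astype(int)
d=abs(a-s['image']).max(2)
for n,(u,v) in dict(crucible=(199,330),bottle=(389,237),ma=(310,195),mb=(348,211)).items():
    print(n,(d[v-22:v+22,u-22:u+22]>60).sum())
E
```

```text
23.03 [ 0.5108 -0.0437  0.2291] yaw 67.7 F [-0.6  1.2  0.8] M [-0.053  0.063  0.038] w 0.0004 q7 -20.3
6
[133.  312.5] [0.09320028 0.09365131 0.09449779] ((532.581787109375, 22.05434226989746), (4.027586460113525, 0.33048319816589355), 3.5702176094055176)
981
[275.0509684  419.69011213] [0.13698862 0.13915928 0.14030719] ((566.5496826171875, -97.32223510742188), (36.457157135009766, 14.213383674621582), 67.99861145019531)
crucible 112
bottle 0
ma 69
mb 0
```

View pics/s6.png

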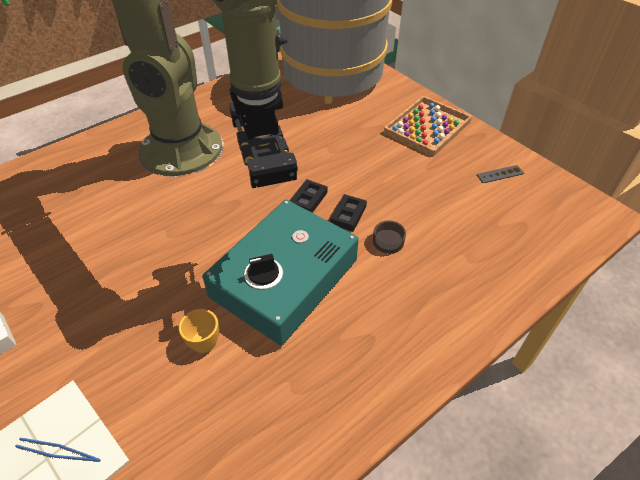

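The final view shows the pin at (300,237), down at case level, with its edge at z≈0.094 (home is 0.094). The knob at (263,270) still rests at 68°, and the crucible, bottle bottom and molds sit at the same pixels as at the start. I'll hand in.

```bash
python3 -c "
from h import *
st();print(env.sign_off())"
```

```text
23.13 [ 0.5111 -0.0412  0.2286] yaw 67.93 F [ 0.5 -0.4  0.1] M [-0.049  0.053 -0.048] w 0.0006 q7 -20.3
the job is handed in; nothing more can be done
None
```

The selector is at the fourth click clockwise from the stop and the red lock pin is fully home. I handed the job in at 23.1 s with the arm clear of everything.

- **Selector:** I gripped the bar at 20 N and turned it counterclockwise over three clicks. The stop showed as a steep rise to about 0.52 N·m near yaw 154°. From there I turned it clockwise four clicks. The spacings were about 21.5, 26, 19.5 and 18.5°, all within the stated 16–27°. After release the bar stood at 68.3°, and at 68.0° once the pin was in.
- **Lock pin:** It slid at about 5 N for its full travel, then stopped firmly. I pushed to about 12 N to confirm, well under 30 N. Only six red pixels were left to measure, but they put the button at z ≈ 0.0937 m, against 0.094 m for home.
- **Bystanders:** The bottle bottom and one mold were unchanged in the before-and-after images. The crucible and the other mold showed some changed pixels, which I put down to the arm's shadow and the arm itself, since both sit where they did.

**One disagreement:** the reported tool height read about 35 mm lower than the fingertips measured by the cameras. Because of it, my first attempt to grip closed in the air above the knob without touching it. I used the camera heights from then on, and contact with the pin agreed with them to about 1 mm.

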